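Lock the sample extruder's tie bar with its linchpin

TASK

The blue sample extruder's square tie bar has to be secured again: take the linchpin with the red grip and wire ring from the wooden rack and push it fully home, upright, into the hole in the bar's free end, with its ring still open and pointing out past the free end of the bar. Then press the ring down over the end of the bar until it snaps over the pin's lower end, and let go. Leave the black-gripped plain pin in the rack.

Things in the scene. Friction and masses are not known exactly. Their poses are not given: they have to be found in the camera images.
- linchpin_grip (a point): Centre of the linchpin's red grip, 24 mm along x, 18 along y, 50 high; z up along the pin. 35 mm below it is the underside of a steel collar, 34 mm wide, that stops the pin; below that the shank, 13 mm thick, 56 long, end tapered. It starts upright in a wooden rack 75 mm high, in either of 2 holes 110 mm apart. The wire ring hinges about the pin's y axis 26 mm below this point, on its -x side.
- ring_tab (a point): Centre of the yellow thumb tab (28 mm wide, 22 long, 6 thick) at the outer end of the linchpin's wire ring, 81 mm from the hinge line. The ring is a U of 6 mm wire, 74 mm wide. While the ring is open the tab is on the pin's -x side and well above the hinge; fingers holding the grip near its centre pass clear of the ring.
- ring (a joint): Angle of the linchpin's ring, rad. 0: open, ring points to the pin's -x and 25 degrees upward; 0.44: level; 2.0: locked, hanging straight down with its cross wire under the pin's lower end. A spring holds it open against about 0.5 N down on the tab; pressed below level, past 0.5, it snaps on to 2.0 by itself.
- bar_hole (a point): Centre of the hole's mouth on top of the extruder's steel tie bar, 125 mm above the bench; z up. The bar, 40 mm wide and high, lies along x; its free end is 25 mm away to -x (robot's side); a blue plate starts 42 mm away to +x and rises 13 mm above the bar. Hole 17 mm wide, right through, mouth flared to 29 mm. Fixed. With the linchpin home, its grip's centre is 35 mm above this point.
- plain_pin_grip (a point): Centre of the grip of the plain pin, the wrong one: same shape and size, but a black grip and no ring. It stands in the rack's other hole and stays there.

How it is judged:
On the way:
1. the linchpin is home in the bar's hole, upright, its ring still open (horizontal distance between linchpin_grip and bar_hole below 0.012 m and z of linchpin_grip in the frame of bar_hole below 0.042 m and angle between linchpin_grip's own z axis and vertical below 0.17 rad and value of joint ring below 0.45 rad), for 0.2 s.
At the end, for the whole second after the job is handed in: The linchpin stands in the bar's hole (grip within 12 mm of the hole's centre from above, within 7 mm of fully home, within 10 degrees of upright), its ring is snapped down over the pin's lower end (joint above 1.8 rad), and the plain pin is where it was (within 30 mm) (horizontal distance between linchpin_grip and bar_hole below 0.012 m and z of linchpin_grip in the frame of bar_hole below 0.042 m and angle between linchpin_grip's own z axis and vertical below 0.17 rad and value of joint ring above 1.8 rad and distance of plain_pin_grip from where it was at the start of the episode below 0.03 m); the robot touches nothing.
It fails at once if the black-gripped plain pin is pulled out of the rack or knocked away (moved more than 30 mm) (distance of plain_pin_grip from where it was at the start of the episode above 0.03 m).
It also fails if it takes over 58 s, if anything falls off the work surface, if the arm or the gripper's body presses on something with over 40 N, if the wrist force passes 120 N, or if a joint passes its speed limit or range.

ROBOT

A 6-joint arm with a two-finger parallel gripper is mounted at the origin on a cart in front of the work surface, level with it; the furniture and walls round the work are solid. World frame = base frame: x ahead of the robot, y to its left, z up, the work surface at z = 0. Lengths are in m, angles in rad, forces in N, time in s.
With the tool pointing down it reaches from about 0.35 to 0.85 m from the base axis. Payload 8.1 kg.
Tool frame: the origin (TCP) lies at the very end of the fingers, on their centre line; the grasp point (between the pads) lies robot.grip_point_offset behind it (robot.grip_point_offset is the distance from the TCP to the grasp point, in m); z points along the fingers, y is the line along which they close (so a half turn about z gives the same grasp; the last joint's range is limited). The gripper opens to 93 mm and grips with 3 to 60 N. Pads are 15 mm wide; open, the fingers measure 128 mm over their backs; the gripper's body (75 mm by 188 mm) begins 65 mm behind the grasp point.
Start: joints at [-1.232, 0.13, 1.488, -0, 1.523, -0.085], TCP at [0.247, -0.547, 0.188] pointing down, gripper open.
Joint ranges: [-2.96, 2.96], [-0.89, 2.26], [0.02, 2.5], [-1.34, 4.48], [0, 2.73], [-2.66, 2.66]. Speed limits (rad/s): [2.39, 2.39, 2.79, 3.14, 3.14, 3.14].

INTERFACE

Orientations are given as a rotation vector (axis times angle).
In Python, from plant import robot, eyes gives the robot as it stands. The module is installed in compiled form; this text tells all that it offers.
- The arm moves only by the tool apply_moves, never from a script. Its argument "steps" is one flat list of numbers, 7 for each row, row after row: the shift along the tool's x, y, z in units of 30 mm (1.0 is 30 mm), then the turn, a rotation vector about the tool's x, y, z in units of 6 degrees (1.0 is 6 degrees), then the opening in per cent of the stroke, from 0 (shut) to 100 (fully open). In form: [dx, dy, dz, ax, ay, az, fingers, dx, dy, dz, ax, ay, az, fingers, ...]. A call has 1 to 12 rows; each row shifts and turns the commanded pose from where the row before left it, along the tool's axes as they then stand; what a row does not reach is not made up. A row lasts 1/12 s, in which the tool goes at most 41.7 mm and 7.16 degrees, less where a joint would pass 70% of its speed; a pose out of reach is approached as far as the arm can. A call is refused whole if a number of a shift passes 1 or a number of a turn 1, either way. A call with a gripper value outside its range is refused whole. The fingers move at their own pace and stop on an object; "grip_force" is the grip in N (left out, the last holds). Time passes only in rows, so rows that do not move let the fingers close. It gives the time, the measured TCP pose, the force, the opening and the grip force at its end, in the units of the state.
- robot.read_state(): the state, without advancing time (a new reading comes with each control period).
- eyes.read_camera(name): name is "scene" or "top" or "wrist"; returns the picture (420x560x3 uint8, red, green, blue); there is no depth.
- eyes.calibration(name): a dict with "K" (3x3 intrinsics, pixels), "k1" (the pictures are not rectified: a ray, as slopes to the right and down, at radius r is drawn at 1 + k1 r^2 times it, then the intrinsics apply), "R" (3x3) and "t" (3): a world point X has camera coordinates R X + t. Camera axes: x right, y down, z forward; pixel columns grow to the right and rows downward; lengths in m; the calibration is good to about 2 mm. A picture is of the moment at which its call begins: read the wrist's pose just before it. calibration takes no time and is no camera call; for the wrist camera it gives the pose at the moment of the call.
- robot.close_job(): hands the job in; it is judged then, once.
Trained networks look in the newest picture that a camera, given by its name, has taken for a name from the list of things; names that differ only in an ending like _2 or _b are one class to them, and where a whole thing is asked for, a point or a joint stands for the part that bears it (a point fixed in the world has none). Each returns a list of dicts, best first, with "conf" (0 to 1); they miss things now and then, are a little off and sometimes report something else, mostly with a low value. They report only what shows in the picture. A call takes as long as a camera call.
- eyes.search_frame(camera, thing): "rect" ([left, top, width, height] in pixels, round what is visible of it).
- eyes.place_of(camera, thing): "xy" ([column, row] in pixels: a listed point, or the origin of a listed thing).
The state is a dict: "t": time; "q": joint angles; "dq": joint speeds; "joint_torque": joint torques, N m; "tool_pos": TCP position; "orientation": TCP orientation; "force": force on the tool from outside, world axes, zero at the start; "wrist_torque": the same for the moment, N m; "opening": finger opening in m; "gripper_force": force on a finger pad.
Only numpy, scipy, OpenCV 4.12 (cv2) and the standard library are available. Lean on these libraries where they do the work, as an engineer would, in place of code of your own. Each camera call takes 0.05 s, during which the arm holds its last target. There are 200 camera calls.

## Working session

There is one attempt and no reset: what is moved stays moved. The work goes in short steps, Python scripts to look and compute and a tool call to move; the robot and the scene stay as the last step left them, time stands still between calls to the robot, and variables do not carry over. Pictures are saved under pics/ and viewed, at most 10 in all, crops included, and the job is handed in when it is done.

Besides the shell and the picture viewer there is one more tool, called after "Emit:" as a command line: name --argument value ..., lists and objects as JSON in quotes. apply_moves: Moves the arm, as the interface text tells. Its arguments: {"type":"object","properties":{"steps":{"type":"array"},"grip_force":{"type":"number"}},"required":["steps"]}

```bash
mkdir -p pics; cat > h.py <<'E'
import numpy as np, cv2
from plant import robot, eyes
from scipy.spatial.transform import Rotation as R
def ray(cal,uv):
    K=np.array(cal["K"]);d=[(uv[0]-K[0,2])/K[0,0],(uv[1]-K[1,2])/K[1,1]]
    d=np.array(d);u=d.copy()
    for _ in range(20): u=d/(1+cal["k1"]*(u@u))
    Rm=np.array(cal["R"]);t=np.array(cal["t"])
    v=Rm.T@np.array([u[0],u[1],1]);return -Rm.T@t, v/np.linalg.norm(v)
def tri(rs):
    A=sum(np.eye(3)-np.outer(v,v) for c,v in rs);b=sum((np.eye(3)-np.outer(v,v))@c for c,v in rs)
    p=np.linalg.solve(A,b);return p,[np.linalg.norm(np.cross(p-c,v)) for c,v in rs]
def atz(r,z): c,v=r;return c+v*(z-c[2])/v[2]
def proj(cal,X):
    p=np.array(cal["R"])@X+np.array(cal["t"]);u=p[:2]/p[2];u=u*(1+cal["k1"]*(u@u));K=np.array(cal["K"])
    return K[0,0]*u[0]+K[0,2],K[1,1]*u[1]+K[1,2]
def save(cam,n):
    im=eyes.read_camera(cam);cv2.imwrite(f"pics/{n}.png",im[:,:,::-1]);return im
E
python3 - <<'E'
from h import *
s=robot.read_state();print(s["t"],s["tool_pos"],s["orientation"],s["opening"],robot.grip_point_offset)
ims=[save(c,c+"0") for c in("scene","top")]
cv2.imwrite("pics/both.png",cv2.resize(np.vstack(ims)[:,:,::-1],None,fx=.71,fy=.71))
rs={}
for th in("linchpin_grip","ring_tab","bar_hole","plain_pin_grip"):
    for c in("scene","top"):
        r=eyes.place_of(c,th);print(th,c,[(np.round(d["xy"]),round(d["conf"],2)) for d in r[:3]])
        if r: rs.setdefault(th,[]).append(ray(eyes.calibration(c),r[0]["xy"]))
    if len(rs.get(th,[]))==2: print(tri(rs[th]))
E
```

```text
0.0 [ 0.24654716 -0.54636724  0.18713813] [-3.06967331e+00 -6.60313257e-01  3.38105217e-04] 0.09295639359748246 0.0188
linchpin_grip scene []
linchpin_grip top [(array([326., 197.]), 0.8)]
ring_tab scene [(array([291., 231.]), 0.58)]
ring_tab top [(array([326., 230.]), 0.6)]
(array([ 0.44088916, -0.28913185,  0.12219872]), [np.float64(0.004209506237116412), np.float64(0.004209506237116436)])
bar_hole scene [(array([264., 190.]), 0.72), (array([316., 226.]), 0.23)]
bar_hole top [(array([225., 176.]), 0.79)]
(array([ 0.56778137, -0.08375394,  0.11661089]), [np.float64(0.004193345181672987), np.float64(0.004193345181672983)])
plain_pin_grip scene [(array([353., 246.]), 0.62)]
plain_pin_grip top [(array([376., 209.]), 0.78)]
(array([ 0.48672614, -0.40014629,  0.10827036]), [np.float64(0.00033537508704467155), np.float64(0.00033537508704458525)])
```

View pics/both.png

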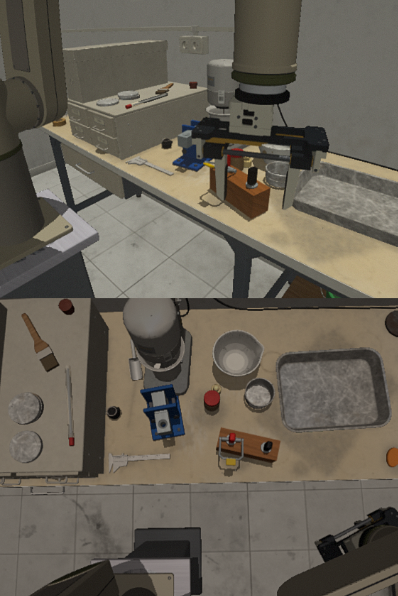

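```bash
python3 - <<'E'
from h import *
s=robot.read_state();M=R.from_rotvec(s["orientation"]).as_matrix();print(M.round(3))
c=eyes.calibration("top")
g=atz(ray(c,(326,197)),.11);t=atz(ray(c,(326,230)),.118);p=atz(ray(c,(376,209)),.11);b=atz(ray(c,(225,176)),.125)
print(g,t,p,b,np.linalg.norm(g-p),np.linalg.norm(g-t))
d=p-g;print("rack yaw",np.degrees(np.arctan2(d[0],-d[1])), "ring yaw",np.degrees(np.arctan2((g-t)[1],(g-t)[0])))
im=cv2.imread("pics/top0.png");cv2.imwrite("pics/z.png",cv2.resize(im[100:280,170:410],None,fx=3.3,fy=3.3,interpolation=cv2.INTER_CUBIC))
E
```

```text
[[ 0.912  0.411 -0.   ]
 [ 0.411 -0.912  0.   ]
 [ 0.    -0.    -1.   ]]
[ 0.51504323 -0.29487921  0.11      ] [ 0.44407813 -0.29170298  0.118     ] [ 0.48691193 -0.39923506  0.11      ] [ 0.56228285 -0.08260693  0.125     ] 0.10808104319291888 0.07148520144671418
rack yaw -15.086658420056061 ring yaw -2.5627170839404307
```

View pics/z.png

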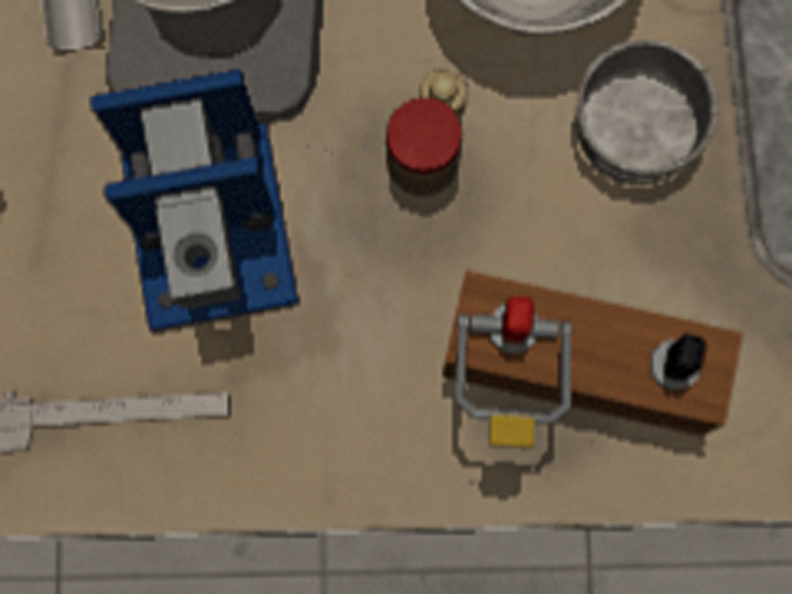

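Emit:
apply_moves --steps '[0.97,-0.33,-0.14,0,0,0,100,0.97,-0.33,-0.14,0,0,0,100,0.97,-0.33,-0.14,0,0,0,100,0.97,-0.33,-0.14,0,0,0,100,0.97,-0.33,-0.14,0,0,0,100,0.97,-0.33,-0.14,0,0,0,100,0.97,-0.33,-0.14,0,0,0,100,0.97,-0.33,-0.14,0,0,0,100,0.97,-0.33,-0.14,0,0,0,100,0.97,-0.33,-0.14,0,0,0,100,0.97,-0.33,-0.14,0,0,0,100,0.93,-0.33,-0.14,0,0,0,100]'

```text
t: 1.5
tool_pos: [0.5162, -0.2942, 0.2389]
orientation: [3.071, 0.661, 0.0]
force: [0.2, -0.5, -0.7]
opening: 0.0929
gripper_force: 0.0
```

Emit:
apply_moves --steps '[0,0,0,0,0,0.91,100,0,0,0,0,0,0.91,100,0,0,0,0,0,0.91,100,0,0,0,0,0,0.91,100,0,0,0,0,0,0.91,100,0,0,0,0,0,0,100,0,0,0,0,0,0,100]'

```text
t: 2.08
tool_pos: [0.5151, -0.2955, 0.2386]
orientation: [3.141, -0.078, 0.0]
force: [-0.3, 0.9, -0.4]
opening: 0.093
gripper_force: 0.0
```

```bash
cat > look.py <<'E'
from h import *
import sys
s=robot.read_state();M=R.from_rotvec(s["orientation"]).as_matrix()
print(s["t"],s["tool_pos"],M.round(3).tolist(),s["force"].round(1) if hasattr(s["force"],"round") else s["force"])
im=save("wrist",sys.argv[1]);cal=eyes.calibration("wrist");print("cam",(-np.array(cal["R"]).T@cal["t"]).round(3))
for th in sys.argv[2:]:
    for d in eyes.place_of("wrist",th)[:2]:
        r=ray(cal,d["xy"]);print(th,np.round(d["xy"],1),round(d["conf"],2),"z.11",atz(r,.11).round(4),"z.125",atz(r,.125).round(4),"c",r[0].round(4),"v",r[1].round(4).tolist())
E
python3 look.py w1 linchpin_grip ring_tab plain_pin_grip bar_hole
```

```text
2.0833 [ 0.51513262 -0.29552231  0.23857352] [[0.999, -0.05, 0.0], [-0.05, -0.999, -0.0], [0.0, 0.0, -1.0]] [-0.3  0.9 -0.4]
cam [ 0.592 -0.3    0.434]
linchpin_grip [282.2 184.9] 0.56 z.11 [ 0.5163 -0.2963  0.11  ] z.125 [ 0.5198 -0.2965  0.125 ] c [ 0.5919 -0.2997  0.4343] v [-0.2272, 0.01, -0.9738]
ring_tab [282.1 253.1] 0.58 z.11 [ 0.4405 -0.2924  0.11  ] z.125 [ 0.4475 -0.2927  0.125 ] c [ 0.5919 -0.2997  0.4343] v [-0.4229, 0.0203, -0.9059]
plain_pin_grip [386.7 207.4] 0.75 z.11 [ 0.4868 -0.404   0.11  ] z.125 [ 0.4916 -0.3992  0.125 ] c [ 0.5919 -0.2997  0.4343] v [-0.295, -0.2926, -0.9096]
bar_hole [ 67.4 156.2] 0.91 z.11 [ 0.5574 -0.0809  0.11  ] z.125 [ 0.559 -0.091  0.125] c [ 0.5919 -0.2997  0.4343] v [-0.088, 0.5571, -0.8257]
```

View pics/w1.png

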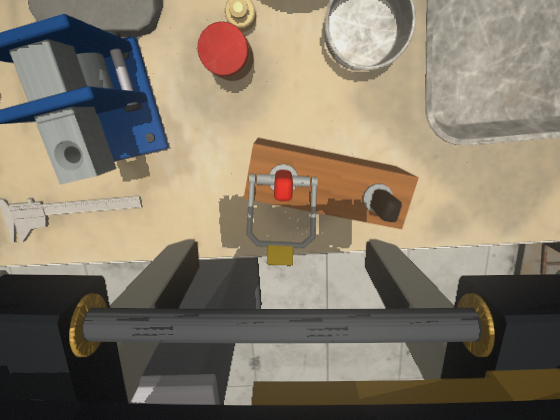

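Emit:
apply_moves --steps '[0.02,0.02,0.8,0,0,0,100,0.0,0.0,0.8,0,0,0,100,0,0,0.8,0,0,0,100,0,0,0.8,0,0,0,100,0,0,0.8,0,0,0,100,0,0,0.79,0,0,0,100,0,0,0,0,0,0,100,0,0,0,0,0,0,0,0,0,0,0,0,0,0,0,0,0,0,0,0,0]' --grip_force 35

```text
t: 3.17
tool_pos: [0.517, -0.2971, 0.0973]
orientation: [3.139, -0.082, 0.005]
force: [-0.3, -0.3, 0.7]
opening: 0.0771
gripper_force: 0.0
```

Emit:
apply_moves --steps '[0,0,0,0,0,0,0,0,0,0,0,0,0,0,0,0,0,0,0,0,0,0,0,0,0,0,0,0,0,0,0,0,0,0,0]'

```text
t: 3.58
tool_pos: [0.5158, -0.2962, 0.0951]
orientation: [3.14, -0.083, 0.0]
force: [0.5, 0.1, -0.5]
opening: 0.0443
gripper_force: 0.0
```

Emit:
apply_moves --steps '[0,0,0,0,0,0,0,0,0,0,0,0,0,0,0,0,0,0,0,0,0,0,0,0,0,0,0,0,0,0,0,0,0,0,0,0,0,0,0,0,0,0]'

```text
t: 4.08
tool_pos: [0.5157, -0.2962, 0.0948]
orientation: [3.14, -0.083, -0.0]
force: [-0.5, -0.9, -0.7]
opening: 0.0173
gripper_force: 34.8
```

Emit:
apply_moves --steps '[0,0,-0.5,0,0,0,0,0,0,-0.8,0,0,0,0,0,0,-0.9,0,0,0,0,0,0,-0.9,0,0,0,0,0,0,-0.9,0,0,0,0,0,0,-0.8,0,0,0,0,0,0,-0.6,0,0,0,0,0,0,0,0,0,0,0,0,0,0,0,0,0,0,0]'

```text
invalid input
```

```bash
python3 look.py w2 linchpin_grip bar_hole ring_tab
```

```text
4.0833 [ 0.51566162 -0.29619505  0.09478261] [[0.999, -0.053, -0.0], [-0.053, -0.999, -0.0], [-0.0, 0.0, -1.0]] [-0.5 -0.9 -0.7]
cam [ 0.592 -0.301  0.29 ]
linchpin_grip [284.7 244.3] 0.74 z.11 [ 0.5139 -0.2981  0.11  ] z.125 [ 0.5204 -0.2983  0.125 ] c [ 0.5925 -0.3006  0.2905] v [-0.3992, 0.0126, -0.9168]
ring_tab [276.6 349.8] 0.77 z.11 [ 0.4376 -0.2887  0.11  ] z.125 [ 0.4505 -0.2897  0.125 ] c [ 0.5925 -0.3006  0.2905] v [-0.6504, 0.0497, -0.758]
```

View pics/w2.png

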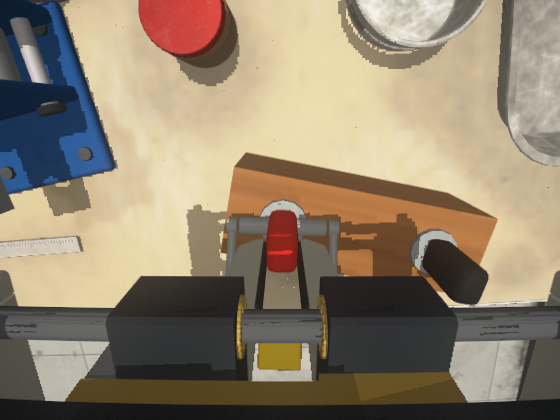

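The fingers hold the red grip at (284,240), the black pin is clear at (455,265). The lift was refused for a miscounted list; I'm sending it again.

Emit:
apply_moves --steps '[0,0,-0.5,0,0,0,0,0,0,-0.8,0,0,0,0,0,0,-0.9,0,0,0,0,0,0,-0.9,0,0,0,0,0,0,-0.9,0,0,0,0,0,0,-0.8,0,0,0,0,0,0,-0.6,0,0,0,0,0,0,0,0,0,0,0,0,0,0,0,0,0,0]'

```text
t: 5.03
tool_pos: [0.5162, -0.2965, 0.2574]
orientation: [3.139, -0.083, 0.003]
force: [0.0, -1.0, -3.0]
opening: 0.0172
gripper_force: 34.8
```

```bash
python3 look.py w3 linchpin_grip bar_hole ring_tab
```

```text
5.0333 [ 0.51618231 -0.29648842  0.25741125] [[0.999, -0.053, 0.002], [-0.053, -0.999, -0.001], [0.002, 0.001, -1.0]] [ 0. -1. -3.]
cam [ 0.592 -0.3    0.451]
linchpin_grip [283.3 244. ] 0.89 z.11 [ 0.4439 -0.294   0.11  ] z.125 [ 0.4505 -0.2943  0.125 ] c [ 0.5924 -0.3005  0.4512] v [-0.3989, 0.0173, -0.9168]
bar_hole [ 77.4 153.2] 0.55 z.11 [ 0.559  -0.0815  0.11  ] z.125 [ 0.5605 -0.0911  0.125 ] c [ 0.5924 -0.3005  0.4512] v [-0.0822, 0.5383, -0.8388]
ring_tab [277.9 351.3] 0.93 z.11 [ 0.2967 -0.2794  0.11  ] z.125 [ 0.3097 -0.2803  0.125 ] c [ 0.5924 -0.3005  0.4512] v [-0.6542, 0.0466, -0.7549]
```

Emit:
apply_moves --steps '[0.07,-0.4,0,0,0,0,0,0.13,-0.8,0,0,0,0,0,0.13,-0.9,0,0,0,0,0,0.14,-0.9,0,0,0,0,0,0.14,-0.9,0,0,0,0,0,0.14,-0.9,0,0,0,0,0,0.14,-0.9,0,0,0,0,0,0.14,-0.8,0,0,0,0,0,0.1,-0.5,0,0,0,-0.72,0,0,0,0,0,0,-0.72,0,0,0,0,0,0,-0.72,0,0,0,0,0,0,0,0]'

```text
t: 6.23
tool_pos: [0.5602, -0.0867, 0.2559]
orientation: [-3.128, -0.28, 0.002]
force: [-1.0, -0.3, -2.2]
opening: 0.0173
gripper_force: 34.8
```

```bash
python3 look.py w4 linchpin_grip bar_hole ring_tab; python3 -c "
from h import *
im=save('top','t4');save('scene','s4')
for th in ('linchpin_grip','bar_hole','ring_tab'):
  for c in('top','scene'): print(th,c,[(np.round(d['xy'],1),round(d['conf'],2)) for d in eyes.place_of(c,th)[:2]])
"
```

```text
6.2333 [ 0.56019552 -0.08674384  0.25588423] [[0.984, 0.177, -0.001], [0.177, -0.984, 0.001], [-0.001, -0.001, -1.0]] [-1.  -0.3 -2.2]
cam [ 0.636 -0.074  0.452]
linchpin_grip [282.6 242.3] 0.97 z.11 [ 0.4918 -0.0999  0.11  ] z.125 [ 0.4981 -0.0988  0.125 ] c [ 0.6362 -0.0741  0.4516] v [-0.3885, -0.0695, -0.9188]
bar_hole [286.9 187.1] 0.89 z.11 [ 0.5558 -0.0934  0.11  ] z.125 [ 0.5593 -0.0926  0.125 ] c [ 0.6362 -0.0741  0.4516] v [-0.2289, -0.0552, -0.9719]
ring_tab [278.6 353.1] 0.6 z.11 [ 0.3403 -0.1211  0.11  ] z.125 [ 0.3533 -0.1191  0.125 ] c [ 0.6362 -0.0741  0.4516] v [-0.6512, -0.1036, -0.7518]
linchpin_grip top [(array([214.9, 155.2]), 0.56)]
linchpin_grip scene [(array([259.7, 131.7]), 0.71)]
bar_hole top [(array([226.3, 177.6]), 0.76)]
bar_hole scene [(array([265.4, 190. ]), 0.75)]
ring_tab top [(array([220. , 198.5]), 0.73)]
ring_tab scene [(array([237.4, 130.9]), 0.61)]
```

View pics/w4.png

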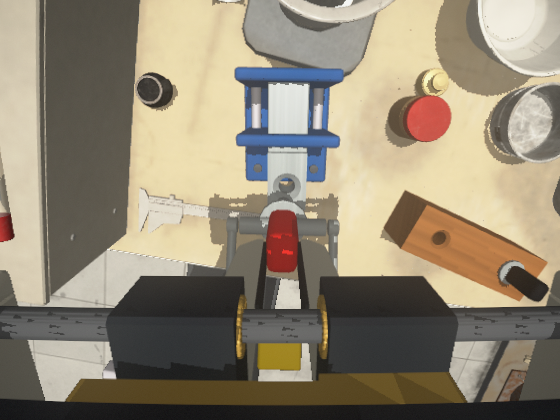

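```bash
python3 - <<'E'
from h import *
for c,g,b in(("top",(214.9,155.2),(226.3,177.6)),("scene",(259.7,131.7),(265.4,190))):
    cal=eyes.calibration(c);print(c,atz(ray(cal,g),.2707),atz(ray(cal,b),.125),"pred grip px",proj(cal,[.5597,-.0878,.2707]),"pred hole px",proj(cal,[.5593,-.0926,.125]))
a=cv2.imread("pics/t4.png")[120:230,160:300];b=cv2.imread("pics/s4.png")[90:220,200:330]
cv2.imwrite("pics/ts.png",np.hstack([cv2.resize(a,(400,314)),cv2.resize(b,(314,314))]))
E
```

```text
top [ 0.56561761 -0.0874929   0.2707    ] [ 0.55875658 -0.08536701  0.125     ] pred grip px (np.float64(215.04728859730056), np.float64(158.42974757385258)) pred hole px (np.float64(229.722308164754), np.float64(177.26590370018363))
scene [ 0.55138829 -0.09944258  0.2707    ] [ 0.55899601 -0.10419407  0.125     ] pred grip px (np.float64(258.5646874015826), np.float64(130.29110768399494)) pred hole px (np.float64(262.04898668751235), np.float64(188.8591482355787))
```

View pics/ts.png

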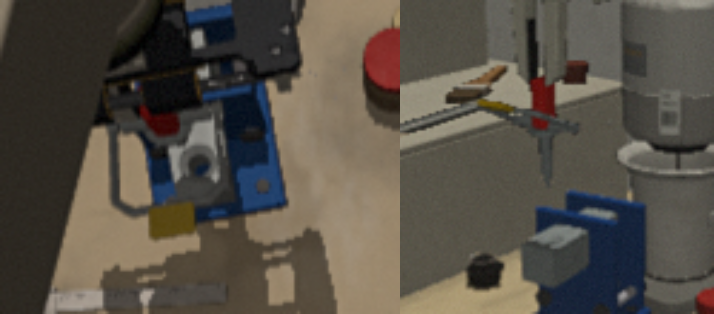

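Emit:
apply_moves --steps '[-0.05,0.16,0,0,0,0,0,0,0,0.4,0,0,0,0,0,0,0.5,0,0,0,0,0,0,0.4,0,0,0,0,0,0,0.2,0,0,0,0,0,0,0.2,0,0,0,0,0,0,0.2,0,0,0,0,0,0,0.2,0,0,0,0,0,0,0,0,0,0,0]'

```text
t: 7.58
tool_pos: [0.5594, -0.0931, 0.1925]
orientation: [-3.129, -0.272, 0.002]
force: [-0.8, 0.2, -2.7]
opening: 0.0173
gripper_force: 34.8
```

```bash
python3 look.py w5 linchpin_grip ring_tab; python3 - <<'E'
from h import *
s=save('scene','s5');w=cv2.imread("pics/w5.png")
cv2.imwrite("pics/c5.png",np.hstack([w[120:320,150:420],cv2.resize(s[110:210,210:340,::-1],(260,200))]))
E
```

```text
7.5833 [ 0.55943883 -0.09305997  0.19250165] [[0.985, 0.173, -0.001], [0.173, -0.985, 0.0], [-0.001, -0.001, -1.0]] [-0.8  0.2 -2.7]
cam [ 0.636 -0.08   0.389]
linchpin_grip [282.  243.6] 0.61 z.11 [ 0.5164 -0.1008  0.11  ] z.125 [ 0.5228 -0.0997  0.125 ] c [ 0.6356 -0.0799  0.3889] v [-0.392, -0.0687, -0.9174]
ring_tab [278.4 351.7] 0.73 z.11 [ 0.3959 -0.118   0.11  ] z.125 [ 0.4088 -0.116   0.125 ] c [ 0.6356 -0.0799  0.3889] v [-0.6483, -0.103, -0.7544]
```

View pics/c5.png

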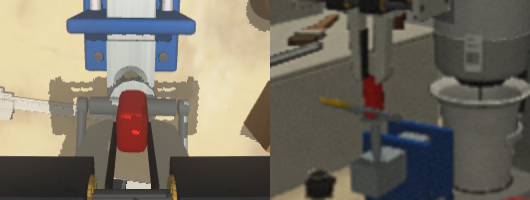

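The tip sits in the mouth and no force has built up; I continue down.

Emit:
apply_moves --steps '[0,0,0.2,0,0,0,0,0,0,0.2,0,0,0,0,0,0,0.2,0,0,0,0,0,0,0.2,0,0,0,0,0,0,0.2,0,0,0,0,0,0,0.2,0,0,0,0,0,0,0.2,0,0,0,0,0,0,0.05,0,0,0,0,0,0,0,0,0,0,0]'

```text
t: 8.53
tool_pos: [0.5594, -0.0931, 0.1494]
orientation: [-3.129, -0.272, 0.002]
force: [-0.3, 0.9, -1.8]
opening: 0.0169
gripper_force: 34.8
```

Emit:
apply_moves --steps '[0,0,0.05,0,0,0,0,0,0,0.05,0,0,0,0,0,0,0.05,0,0,0,0,0,0,0.05,0,0,0,0,0,0,0,0,0,0,0,0,0,0,0,0,0,0]'

```text
t: 9.03
tool_pos: [0.5602, -0.0933, 0.1447]
orientation: [3.13, 0.272, 0.001]
force: [0.2, 1.2, -0.3]
opening: 0.0175
gripper_force: 34.8
```

Emit:
apply_moves --steps '[0,0,0.06,0,0,0,0,0,0,0.06,0,0,0,0,0,0,0,0,0,0,0,0,0,0,0,0,0,0]'

```text
t: 9.37
tool_pos: [0.5614, -0.0937, 0.1444]
orientation: [3.128, 0.272, 0.006]
force: [-7.0, 1.4, 17.5]
opening: 0.0174
gripper_force: 35.0
```

```bash
python3 look.py w6 linchpin_grip ring_tab
```

```text
9.3667 [ 0.56136305 -0.09367462  0.14444626] [[0.985, 0.173, 0.004], [0.173, -0.985, -0.001], [0.004, 0.002, -1.0]] [-7.   1.4 17.5]
cam [ 0.636 -0.08   0.34 ]
linchpin_grip [282.3 245.2] 0.75 z.11 [ 0.5379 -0.0982  0.11  ] z.125 [ 0.5443 -0.097   0.125 ] c [ 0.6363 -0.0802  0.3404] v [-0.3917, -0.0718, -0.9173]
ring_tab [277.1 353. ] 0.68 z.11 [ 0.4387 -0.111   0.11  ] z.125 [ 0.4516 -0.109   0.125 ] c [ 0.6363 -0.0802  0.3404] v [-0.6477, -0.101, -0.7552]
```

Emit:
apply_moves --steps '[0,0,-0.08,0,0,0,0,0,0,0,0,0,0,100,0,0,0,0,0,0,100,0,0,0,0,0,0,100,0,0,0,0,0,0,100,0,0,0,0,0,0,100,0,0,0,0,0,0,100,0,0,0,0,0,0,100,0,0,0,0,0,0,100,0,0,0,0,0,0,100,0,0,0,0,0,0,100,0,0,0,0,0,0,100]'

```text
t: 10.52
tool_pos: [0.56, -0.0932, 0.1431]
orientation: [-3.13, -0.272, -0.0]
force: [0.3, 0.4, -0.6]
opening: 0.086
gripper_force: 0.0
```

Emit:
apply_moves --steps '[0,0,-0.2,0,0,0,100,0,0,-0.4,0,0,0,100,0,0,-0.6,0,0,0,100,0,0,-0.8,0,0,0,100,0,0,-0.8,0,0,0,100,0,0,-0.3,0,0,0,100,0,0,0,0,0,0,0,0,0,0,0,0,0,0,0,0,0,0,0,0,0,0,0,0,0,0,0,0]'

```text
t: 11.35
tool_pos: [0.559, -0.093, 0.2341]
orientation: [-3.129, -0.272, 0.004]
force: [-0.0, -0.3, 0.2]
opening: 0.0711
gripper_force: 0.0
```

```bash
python3 look.py w7 linchpin_grip ring_tab; python3 - <<'E'
from h import *
s=save('scene','s7');t=save('top','t7');w=cv2.imread("pics/w7.png")
cv2.imwrite("pics/c7.png",np.hstack([w[60:360,130:430],cv2.resize(s[110:210,210:340,::-1],(390,300))]))
rs=[]
for c in("top","scene"):
    for th in("linchpin_grip","ring_tab"):
        print(c,th,[(np.round(d["xy"],1),round(d["conf"],2),atz(ray(eyes.calibration(c),d["xy"]),.165).round(4)) for d in eyes.place_of(c,th)[:1]])
E
```

```text
11.35 [ 0.55900703 -0.09298025  0.23414065] [[0.985, 0.173, -0.003], [0.173, -0.985, 0.001], [-0.003, -0.001, -1.0]] [-0.  -0.3  0.2]
cam [ 0.635 -0.08   0.43 ]
linchpin_grip [282.8 200.3] 0.98 z.11 [ 0.5452 -0.0963  0.11  ] z.125 [ 0.5494 -0.0955  0.125 ] c [ 0.6354 -0.0799  0.4297] v [-0.2711, -0.0493, -0.9613]
ring_tab [280.6 278.1] 0.58 z.11 [ 0.4572 -0.1092  0.11  ] z.125 [ 0.4656 -0.1078  0.125 ] c [ 0.6354 -0.0799  0.4297] v [-0.4852, -0.0799, -0.8708]
top linchpin_grip [(array([226.8, 173.6]), 0.85, array([ 0.5576, -0.0925,  0.165 ]))]
top ring_tab [(array([233.8, 207.1]), 0.82, array([ 0.4889, -0.1066,  0.165 ]))]
scene linchpin_grip [(array([260.4, 176.7]), 0.82, array([ 0.5415, -0.106 ,  0.165 ]))]
scene ring_tab [(array([243.4, 182.7]), 0.41, array([ 0.4883, -0.103 ,  0.165 ]))]
```

View pics/c7.png

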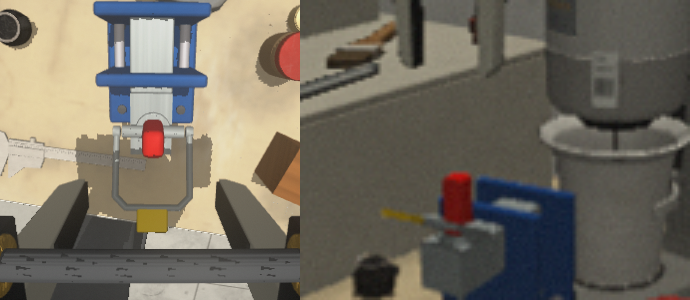

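Emit:
apply_moves --steps '[-0.5,0,0,0,0,0,0,-0.5,0,0,0,0,0,0,-0.5,0,0,0,0,0,0,-0.5,0,0,0,0,0,0,-0.5,0,0,0,0,0,0,0,0,0,0,0,0,0,0,0,0,0,0,0,0,0,0,0,0,0,0,0,0,0,0,0,0,0,0,0,0,0,0,0,0,0,0,0,0,0,0,0,0]'

```text
t: 12.72
tool_pos: [0.4864, -0.106, 0.2359]
orientation: [-3.13, -0.273, 0.001]
force: [-0.0, 0.0, -0.2]
opening: 0.0006
gripper_force: 0.0
```

Emit:
apply_moves --steps '[0,0,0.4,0,0,0,0,0,0,0.6,0,0,0,0,0,0,0.4,0,0,0,0,0,0,0.3,0,0,0,0,0,0,0.3,0,0,0,0,0,0,0.3,0,0,0,0,0,0,0.3,0,0,0,0,0,0,0.3,0,0,0,0,0,0,0.3,0,0,0,0,0,0,0.3,0,0,0,0,0,0,0.25,0,0,0,0,0,0,0,0,0,0,0]'

```text
t: 13.72
tool_pos: [0.485, -0.1058, 0.1215]
orientation: [-3.129, -0.272, 0.004]
force: [-0.1, 0.5, -0.4]
opening: 0.0007
gripper_force: 0.1
```

Emit:
apply_moves --steps '[0,0,-0.5,0,0,0,0,0,0,-0.8,0,0,0,0,0,0,-0.8,0,0,0,0,0,0,-0.8,0,0,0,0,0,0,-0.8,0,0,0,0,0,0,-0.5,0,0,0,0,0,0,0,0,0,0,0,0,0,0,0,0,0,0]'

```text
t: 14.38
tool_pos: [0.4868, -0.1064, 0.2506]
orientation: [3.129, 0.272, 0.004]
force: [-0.2, -0.4, -0.1]
opening: 0.0004
gripper_force: 0.0
```

```bash
python3 look.py w8 linchpin_grip ring_tab; python3 - <<'E'
from h import *
s=save('scene','s8');t=save('top','t8')
cv2.imwrite("pics/c8.png",np.hstack([cv2.resize(t[130:230,170:270,::-1],(350,350)),cv2.resize(s[140:230,210:320,::-1],(428,350))]))
for c in("top","scene"):
    for th in("linchpin_grip","ring_tab"):
        print(c,th,[(np.round(d["xy"],1),round(d["conf"],2)) for d in eyes.place_of(c,th)[:1]])
E
```

```text
14.3833 [ 0.48683302 -0.10638376  0.25058867] [[0.985, 0.173, 0.002], [0.173, -0.985, -0.001], [0.002, 0.001, -1.0]] [-0.2 -0.4 -0.1]
cam [ 0.562 -0.093  0.445]
linchpin_grip [281.8 112.6] 0.71 z.11 [ 0.5573 -0.0938  0.11  ] z.125 [ 0.5575 -0.0938  0.125 ] c [ 0.5618 -0.0929  0.4448] v [-0.0136, -0.0026, -0.9999]
ring_tab [281.8 113.7] 0.71 z.11 [ 0.5562 -0.094   0.11  ] z.125 [ 0.5565 -0.0939  0.125 ] c [ 0.5618 -0.0929  0.4448] v [-0.0167, -0.0032, -0.9999]
ring_tab [278.8 195.2] 0.61 z.11 [ 0.4732 -0.1052  0.11  ] z.125 [ 0.4772 -0.1046  0.125 ] c [ 0.5618 -0.0929  0.4448] v [-0.2556, -0.0354, -0.9661]
top linchpin_grip [(array([225.5, 169.4]), 0.63)]
top ring_tab [(array([230.6, 204.7]), 0.51)]
scene linchpin_grip [(array([260.7, 177.5]), 0.61)]
scene ring_tab [(array([243.6, 185.6]), 0.44)]
```

View pics/c8.png

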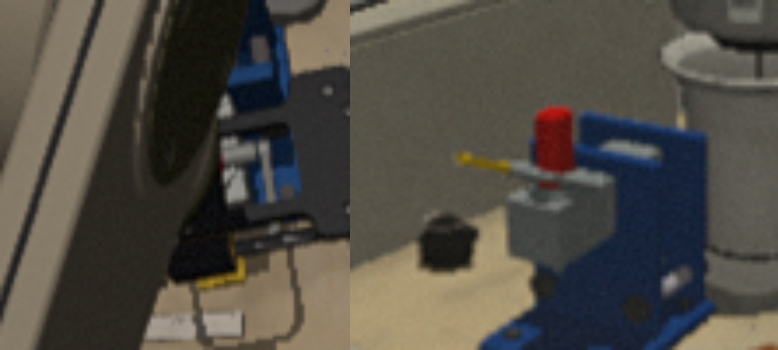

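```bash
cat > yel.py <<'E'
from h import *
import sys
from scipy.ndimage import label
def blob(f,cam,col):
    im=cv2.imread(f"pics/{f}.png")[:,:,::-1];h=cv2.cvtColor(im,cv2.COLOR_RGB2HSV).astype(int)
    m=((h[...,0]>20)&(h[...,0]<32)&(h[...,1]>190)&(h[...,2]>60)) if col=="y" else (((h[...,0]<6)|(h[...,0]>174))&(h[...,1]>170)&(h[...,2]>60))
    l,n=label(m);out=[]
    for i in range(1,n+1):
        p=np.argwhere(l==i)
        if len(p)>12: out.append((len(p),p[:,1].min(),p[:,1].max(),p[:,0].min(),p[:,0].max(),p.mean(0)[::-1].round(1).tolist()))
    return sorted(out)[::-1][:4]
if __name__=="__main__":
    for f in sys.argv[1:]:
        for col in "yr": print(f,col,blob(f,"",col))
E
python3 yel.py w7 w8 s7 s8 t7 t8
python3 - <<'E'
from h import *
u=np.array([-.985,-.173,0])
for off in(0,.01):
  for th in(0,.2,.44,.6):
    a=np.radians(25)-th;P=np.array([.559,-.093,.134])+u*(off+.081*np.cos(a))+[0,0,.081*np.sin(a)]
    print(off,th,P.round(3),[np.round(proj(eyes.calibration(c),P),1) for c in("scene","top","wrist")])
E
```

```text
w7 y [(103, np.int64(267), np.int64(276), np.int64(270), np.int64(291), [270.7, 280.5])]
w7 r [(517, np.int64(273), np.int64(293), np.int64(190), np.int64(216), [282.7, 203.2])]
w8 y [(600, np.int64(266), np.int64(296), np.int64(187), np.int64(208), [280.4, 196.3])]
w8 r [(550, np.int64(272), np.int64(291), np.int64(96), np.int64(124), [281.5, 110.1])]
s7 y [(24, np.int64(351), np.int64(354), np.int64(158), np.int64(164), [352.5, 161.0]), (18, np.int64(238), np.int64(250), np.int64(180), np.int64(183), [244.2, 181.6])]
s7 r [(208, np.int64(323), np.int64(342), np.int64(209), np.int64(221), [332.9, 215.1]), (138, np.int64(258), np.int64(266), np.int64(168), np.int64(183), [262.1, 175.5]), (28, np.int64(177), np.int64(184), np.int64(147), np.int64(152), [180.4, 149.3])]
s8 y [(23, np.int64(351), np.int64(354), np.int64(158), np.int64(164), [352.4, 160.9]), (21, np.int64(238), np.int64(250), np.int64(180), np.int64(183), [243.6, 181.5])]
s8 r [(209, np.int64(323), np.int64(342), np.int64(209), np.int64(221), [332.9, 215.0]), (138, np.int64(258), np.int64(266), np.int64(168), np.int64(18
[... 803 characters left out ...]
2 [ 0.481 -0.107  0.153] [array([242.6, 188.8]), array([234.6, 211.7]), array([281.6, 198.7])]
0 0.44 [ 0.479 -0.107  0.134] [array([242.5, 196.9]), array([236.1, 214.2]), array([281.6, 195.6])]
0 0.6 [ 0.48  -0.107  0.121] [array([243.1, 201.9]), array([236.8, 214.5]), array([281.6, 191.3])]
0.01 0 [ 0.477 -0.107  0.168] [array([241.1, 183.2]), array([234. , 212.9]), array([281.6, 208.4])]
0.01 0.2 [ 0.472 -0.108  0.153] [array([240. , 190.3]), array([235.5, 216.6]), array([281.6, 209. ])]
0.01 0.44 [ 0.469 -0.109  0.134] [array([239.9, 198.4]), array([236.9, 218.9]), array([281.6, 205.3])]
0.01 0.6 [ 0.47  -0.109  0.121] [array([240.5, 203.4]), array([237.6, 219.2]), array([281.6, 200.7])]
```

Emit:
apply_moves --steps '[-0.15,0,0.4,0,0,0,0,0,0,0.7,0,0,0,0,0,0,0.7,0,0,0,0,0,0,0.4,0,0,0,0,0,0,0.3,0,0,0,0,0,0,0.3,0,0,0,0,0,0,0.3,0,0,0,0,0,0,0.3,0,0,0,0,0,0,0,0,0,0,0,0,0,0,0,0,0,0]'

```text
t: 15.67
tool_pos: [0.4814, -0.1069, 0.1474]
orientation: [-3.13, -0.272, 0.001]
force: [-1.4, 0.6, 0.8]
opening: 0.0008
gripper_force: 0.0
```

```bash
python3 - <<'E'
from h import *
s=robot.read_state();print(s["tool_pos"],s["force"])
for c in("scene","top","wrist"): save(c,c[0]+"9")
E
python3 yel.py s9 t9 w9
```

```text
[ 0.48144583 -0.10688085  0.14737339] [-1.36183214  0.56134821  0.81439871]
s9 y [(24, np.int64(351), np.int64(354), np.int64(158), np.int64(164), [352.5, 161.0]), (13, np.int64(242), np.int64(250), np.int64(181), np.int64(183), [246.0, 182.0])]
s9 r [(212, np.int64(323), np.int64(342), np.int64(209), np.int64(221), [332.9, 215.0]), (138, np.int64(258), np.int64(266), np.int64(168), np.int64(183), [262.1, 175.5]), (27, np.int64(177), np.int64(184), np.int64(147), np.int64(152), [180.3, 149.3])]
t9 y []
t9 r [(370, np.int64(287), np.int64(309), np.int64(130), np.int64(151), [298.2, 140.2])]
w9 y [(200, np.int64(258), np.int64(304), np.int64(219), np.int64(233), [280.3, 221.8])]
w9 r [(1505, np.int64(458), np.int64(521), np.int64(0), np.int64(44), [486.0, 14.9]), (1467, np.int64(266), np.int64(298), np.int64(79), np.int64(125), [282.0, 101.9]), (13, np.int64(507), np.int64(510), np.int64(29), np.int64(33), [508.2, 30.8])]
```

```bash
python3 - <<'E'
import cv2,numpy as np
w=cv2.imread("pics/w9.png");s=cv2.imread("pics/s9.png")
cv2.imwrite("pics/c9.png",np.hstack([cv2.resize(w[60:300,180:380],(400,480)),cv2.resize(s[140:230,215:290],(400,480),interpolation=cv2.INTER_CUBIC)]))
E
```

```text
(no output)
```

View pics/c9.png

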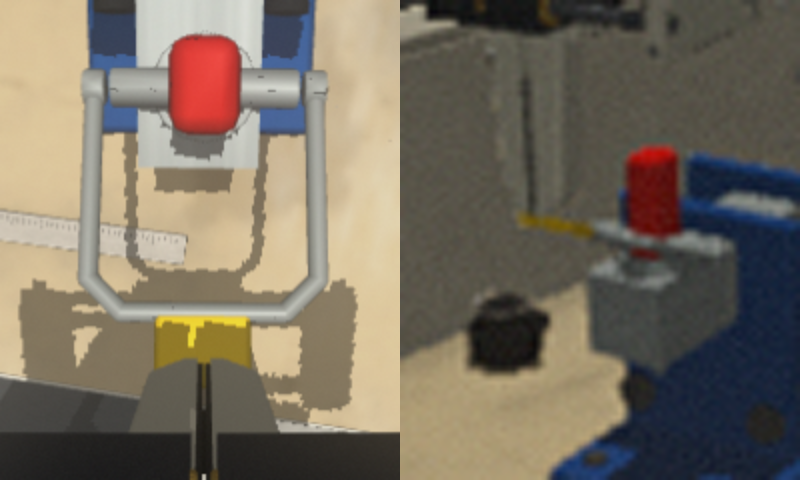

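```bash
python3 - <<'E'
from h import *
s=robot.read_state();print(s["t"],s["tool_pos"],s["q"])
for z in(.147,.16,.17): print(z,[np.round(proj(eyes.calibration(c),[.4814,-.1069,z]),1) for c in("scene","wrist")])
for X in ([.559,-.093,.16],[.559,-.093,.185],[.559,-.093,.134],[.4814+.0148+.0,-.1069+.0026,.1474],): print(X,np.round(proj(eyes.calibration("scene"),X),1),np.round(proj(eyes.calibration("wrist"),X),1))
a=save("scene","s10"); 
for c in("scene","wrist"): print([(np.round(d["xy"],1),round(d["conf"],2)) for d in eyes.place_of(c,"ring_tab")])
im=cv2.imread("pics/s10.png")
for r in range(170,200,2): print(r,[tuple(im[r,c].tolist()) for c in (240,243,246)])
E
```

```text
15.8167 [ 0.4821811  -0.10710008  0.14848905] [-3.22432740e-01 -1.39619873e-01  1.82996761e+00  2.50451303e-05
  1.44993681e+00  1.07479007e+00]
0.147 [array([242.8, 191.3]), array([281.3, 232.6])]
0.16 [array([242.5, 186. ]), array([281.3, 240.4])]
0.17 [array([242.3, 181.9]), array([281.2, 247.1])]
[0.559, -0.093, 0.16] [261.6 175.6] [280.5 105.5]
[0.559, -0.093, 0.185] [261.2 165.8] [280.3 105. ]
[0.559, -0.093, 0.134] [262.  185.5] [280.6 105.8]
[0.4962, -0.10429999999999999, 0.1474] [246.7 189. ] [281.2 210.6]
[(array([242.9, 179.2]), 0.68)]
[(array([280.1, 235. ]), 0.84)]
170 [(65, 78, 77), (79, 89, 91), (64, 72, 76)]
172 [(63, 71, 73), (81, 93, 96), (68, 77, 81)]
174 [(62, 73, 76), (79, 92, 93), (67, 76, 79)]
176 [(60, 66, 69), (79, 92, 95), (58, 66, 68)]
178 [(57, 64, 62), (69, 81, 80), (66, 75, 81)]
180 [(36, 87, 101), (56, 87, 100), (72, 81, 86)]
182 [(48, 86, 102), (21, 92, 113), (14, 93, 117)]
184 [(72, 83, 85), (73, 81, 85), (69, 77, 83)]
186 [(70, 80, 85), (71, 84, 87), (73, 84, 89)]
188 [(72, 82, 89), (75, 85, 91), (71, 84, 89)]
190 [(72, 83, 85), (74, 86, 89), (73, 84, 87)]
192 [(72, 83, 86), (72, 86, 85), (68, 80, 85)]
194 [(75, 85, 88), (72, 85, 89), (89, 108, 118)]
196 [(89, 110, 119), (104, 132, 147), (101, 131, 146)]
198 [(42, 53, 51), (103, 130, 146), (114, 147, 162)]
```

The fingertips are really about 25 mm above the reported TCP when shut: in the scene crop they only rest on the tab, about (540,215), and in the wrist crop they end at (205,362). So the first press stopped short, and I go lower.

Emit:
apply_moves --steps '[0,0,0.2,0,0,0,0,0,0,0.2,0,0,0,0,0,0,0.2,0,0,0,0,0,0,0.2,0,0,0,0,0,0,0.2,0,0,0,0,0,0,0.2,0,0,0,0,0,0,0.2,0,0,0,0,0,0,0.2,0,0,0,0,0,0,0.1,0,0,0,0,0,0,0,0,0,0,0]'

```text
t: 16.8
tool_pos: [0.481, -0.1067, 0.0955]
orientation: [-3.129, -0.272, 0.002]
force: [1.2, 0.5, -0.6]
opening: 0.0004
gripper_force: 0.0
```

```bash
cat > chk.py <<'E'
from h import *
import sys
n=sys.argv[1];s=robot.read_state();print(s["t"],s["tool_pos"],s["force"])
for c in("scene","wrist"):
    save(c,c[0]+n);print(c,[(np.round(d["xy"],1),round(d["conf"],2)) for d in eyes.place_of(c,"ring_tab")[:2]])
    print(c,[(np.round(d["rect"],1),round(d["conf"],2)) for d in eyes.search_frame(c,"ring")[:2]])
E
python3 chk.py 11; python3 yel.py s11 w11
```

```text
16.8 [ 0.48099686 -0.10670739  0.09553807] [ 1.16008067  0.48913171 -0.5908903 ]
scene [(array([246.7, 209.8]), 0.74)]
scene [(array([241.1, 188.2,  32. ,  27.2]), 0.75)]
wrist []
wrist [(array([201.4,  92.3, 162. ,  31.5]), 0.89)]
s11 y [(67, np.int64(241), np.int64(252), np.int64(207), np.int64(214), [246.4, 210.5]), (23, np.int64(351), np.int64(354), np.int64(158), np.int64(164), [352.5, 161.1])]
s11 r [(210, np.int64(323), np.int64(342), np.int64(209), np.int64(221), [332.9, 215.0]), (114, np.int64(258), np.int64(266), np.int64(169), np.int64(187), [261.2, 179.4]), (26, np.int64(177), np.int64(184), np.int64(147), np.int64(152), [180.3, 149.4])]
w11 y []
w11 r [(3152, np.int64(258), np.int64(306), np.int64(64), np.int64(132), [282.2, 98.1]), (1693, np.int64(489), np.int64(559), np.int64(0), np.int64(37), [530.4, 14.3]), (30, np.int64(511), np.int64(516), np.int64(24), np.int64(31), [514.0, 28.0]), (27, np.int64(490), np.int64(498), np.int64(8), np.int64(15), [494.9, 11.4])]
```

Emit:
apply_moves --steps '[0,0,0,0,0,0,0,0,0,0,0,0,0,0,0,0,0,0,0,0,0,0,0,0,0,0,0,0,0,0,0,0,0,0,0]'

```text
t: 17.52
tool_pos: [0.4816, -0.1069, 0.0966]
orientation: [-3.13, -0.272, 0.0]
force: [0.8, 0.3, -0.7]
opening: 0.0005
gripper_force: 0.0
```

```bash
python3 chk.py 12; python3 yel.py s12 w12; python3 - <<'E'
from h import *
u=np.array([-.985,-.173,0])
for th in(.6,.8,1,1.2,1.5,2):
    a=np.radians(25)-th;P=np.array([.559,-.093,.134])+u*(.081*np.cos(a))+[0,0,.081*np.sin(a)]
    print(th,P.round(3),np.round(proj(eyes.calibration("scene"),P),1))
E
```

```text
17.5167 [ 0.48162657 -0.10692216  0.09663589] [ 0.75902214  0.346782   -0.67845248]
scene [(array([262.6, 211.1]), 0.71), (array([352.1, 245.7]), 0.4)]
scene [(array([251.2, 183.1,  22.8,  38.8]), 0.63)]
wrist []
wrist [(array([200.6,  89.7, 165.4,  23.6]), 0.9)]
s12 y [(52, np.int64(259), np.int64(267), np.int64(212), np.int64(219), [263.1, 215.5]), (23, np.int64(351), np.int64(354), np.int64(158), np.int64(164), [352.4, 160.9])]
s12 r [(207, np.int64(323), np.int64(342), np.int64(209), np.int64(221), [332.9, 215.0]), (122, np.int64(258), np.int64(266), np.int64(169), np.int64(187), [261.2, 179.0]), (29, np.int64(177), np.int64(184), np.int64(147), np.int64(152), [180.5, 149.4])]
w12 y []
w12 r [(3173, np.int64(258), np.int64(307), np.int64(63), np.int64(131), [282.2, 97.0]), (1651, np.int64(490), np.int64(559), np.int64(0), np.int64(37), [530.5, 13.9]), (23, np.int64(513), np.int64(517), np.int64(24), np.int64(32), [515.2, 28.0])]
0.6 [ 0.48  -0.107  0.121] [243.1 201.9]
0.8 [ 0.484 -0.106  0.105] [244.5 207.4]
1 [ 0.492 -0.105  0.091] [246.6 211.8]
1.2 [ 0.501 -0.103  0.078] [249.3 215.1]
1.5 [ 0.52  -0.1    0.063] [254.1 217.6]
2 [ 0.558 -0.093  0.053] [262.9 215.4]
```

The ring is locked: the tab is at (263.1,215.5) against a predicted (262.9,215.4) for 2.0 rad. I retreat and check.

Emit:
apply_moves --steps '[-0.2,0,-0.4,0,0,0,0,0,0,-0.8,0,0,0,0,0,0,-0.8,0,0,0,0,0,0,-0.8,0,0,0,0,0,0,-0.8,0,0,0,0,0,0,-0.8,0,0,0,0,0,0,-0.5,0,0,0,0,0,0,0,0,0,0,0,0,0,0,0,0,0,0]'

```text
t: 18.57
tool_pos: [0.4763, -0.1082, 0.2442]
orientation: [3.129, 0.272, 0.003]
force: [0.2, 0.4, 0.3]
opening: 0.0006
gripper_force: 0.0
```

```bash
python3 chk.py 13; python3 yel.py s13; python3 - <<'E'
from h import *
for c,z in(("wrist",.16),("top",.11)):
    save(c,c[0]+"14")
    for th,zz in(("linchpin_grip",.16),("plain_pin_grip",.11)): print(c,th,[(atz(ray(eyes.calibration(c),d["xy"]),zz).round(4),round(d["conf"],2)) for d in eyes.place_of(c,th)[:1]])
E
```

```text
18.5667 [ 0.47627362 -0.10816568  0.24420892] [0.161628   0.40374947 0.31679606]
scene [(array([262.8, 213.1]), 0.78)]
scene [(array([250.4, 182.1,  27.4,  38.4]), 0.46)]
wrist []
wrist [(array([238.4,  89.4,  87.2,  13.9]), 0.69), (array([219.6,   2.4, 120.8, 123.9]), 0.18)]
s13 y [(50, np.int64(259), np.int64(267), np.int64(212), np.int64(219), [263.2, 215.5]), (24, np.int64(351), np.int64(354), np.int64(158), np.int64(164), [352.5, 161.0])]
s13 r [(206, np.int64(323), np.int64(342), np.int64(209), np.int64(221), [333.0, 215.0]), (162, np.int64(258), np.int64(266), np.int64(168), np.int64(187), [261.9, 177.0]), (26, np.int64(177), np.int64(184), np.int64(147), np.int64(152), [180.3, 149.2])]
wrist linchpin_grip [(array([ 0.5583, -0.0918,  0.16  ]), 0.77)]
wrist plain_pin_grip [(array([ 0.4859, -0.4039,  0.11  ]), 0.75)]
top linchpin_grip []
top plain_pin_grip [(array([ 0.4855, -0.4036,  0.11  ]), 0.51)]
```

```bash
python3 -c "
from plant import robot;print(robot.close_job())"
```

```text
the job is handed in; nothing more can be done
None
```

I handed the job in at about 19 s: the linchpin is home in the bar's hole, its ring is snapped down over the lower end, the plain pin is still in its place in the rack, and the arm is clear; the final look agreed, but no verdict was shown.

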